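# Try the refitted roller catch on the studio cupboard

## Task

The roller catch of the small grey tool cupboard has just been refitted: try it. Gently push the ajar door until it snaps past the sprung roller and stays shut by itself with your hand off it, without forcing it hard against its rubber buffer; then pull it through the catch again and leave it standing open at about 60 degrees or more, hand off. Leave everything else on the bench as it stands.

Things in the scene. Friction and masses are not known exactly. Their poses are not given: they have to be found in the camera images.
- cupboard: Grey painted cupboard on the bench, fixed. Carcass 160 deep (x), 210 wide (y), 220 high, origin at the centre of its underside; its own -x points out of its front (the open side that the door covers), +y is the hinge side. Front edges of the carcass at x = -80. The roof is set back 40 behind the front, so that the catch is seen from above.
- catch: Sprung roller catch under the roof at the door's free-edge side; origin and axes are the cupboard's. Roller (white, 12 mm, sprung down) and rubber buffer were set in or out together along x by up to 4 mm either way of nominal; this is NOT measured, so the shut position (nominally joint 0) and the snap point must be felt. More than 30 N on the buffer spoils it.
- roller_nominal (a point): Nominal centre of the roller (true one up to 4 mm off along the cupboard's x). A ridge on the door, 150 mm from the hinge, lifts it: a push of up to about 8 N at the pull is felt from 11 mm before the shut position, fading to nothing at 2.5 mm before it, where the door may rest balanced; pushed 1 mm further, the catch draws it shut by itself. Pulling out takes about 4 N.
- buffer_nominal (a point): Nominal tip of the rubber buffer, set with the roller (true one up to 4 mm off along x), 182 mm from the hinge; the shut door's inner face rests on it.
- door (a joint): Door hinge, rad: 0 = nominally shut (5 mm gap between door and carcass), grows as it opens towards the cupboard's -x (clockwise from above); end stop 1.6. Really shut on the catch it is -0.03 to 0.03, by the hidden setting; if not caught it is pushed out to 0.045 or more. Damped (0.9 N m s/rad), stays where left. Starts at 0.45 to 0.85.
- door_hinge (a point): Point on the vertical hinge axis at height 185 mm; in the cupboard's frame at x = -93, y = +100. It turns with the door.
- panel: Grey door panel with pull, 200 wide, 200 high, 16 thick, from 12 to 212 mm above the bench. Origin on the hinge axis at mid height and mid thickness; own -y runs from the hinge to the free edge, -x points out of the outer face (8 mm from the axis plane). About 0.6 kg, mass uncertain.
- pull_post (a point): Steel pull: upright round post, 12 mm thick, axis 52 mm off the door's outer face and 165 mm from the hinge along the door; upper end free, 205 mm above the bench; held by a 12 mm arm from the door at its foot (132 mm up). Can be pinched or hooked from above. This point is on the post's axis, 185 mm up; axes as the panel's.
- glaze_jar: Bystander: jar, 56 mm across, 70 high, on the cupboard's roof. Origin at its underside.
- clay_bowl: Bystander: clay bowl, 120 mm across, 50 high. Origin at its underside.
- slip_mug: Bystander: white mug, 76 mm across, 85 high. Origin at its underside.
- sieve_ring: Bystander: wooden sieve ring, 100 mm across, 35 high. Origin at its underside.
- brush: Bystander: brush lying on the bench.
- spray_bottle: Bystander: white bottle, 60 mm across, 160 high. Origin at its underside.
- test_cup: Bystander: white cup, 60 mm across, 55 high. Origin at its underside.

How it is judged (in metres and radians):
On the way:
1. the door is shut on its catch and stays so with nothing touching it (value of joint door below 0.037 rad and contact force between each of the arm, the fingers and panel below 0.3 N), for 0.3 s.
At the end, for the whole second after the job is handed in: After having been shut on its catch for 0.3 s with nothing touching it, the door stands open by more than 0.95 rad (54 degrees), at rest (under 0.05 rad/s) and released (value of joint door above 0.95 rad and velocity of joint door between -0.05 and 0.05 rad/s).
It fails at once if the door is forced against its buffer or catch with more than 30 N (contact force between panel and catch above 30 N).
It fails at once if something else on the bench or on the cupboard is shifted by more than 20 mm (distance of any of glaze_jar, clay_bowl, slip_mug, sieve_ring, brush, spray_bottle, test_cup from where it was at the start of the episode above 0.02 m).
It also fails if it takes over 61 s, if anything falls off the work surface, if the arm or the gripper's body presses on something with over 40 N, if the wrist force passes 120 N, or if a joint passes its speed limit or range.

## Robot

A 6-joint arm with a two-finger parallel gripper is mounted at the origin on the work surface. World frame = base frame: x ahead of the robot, y to its left, z up, the work surface at z = 0. Lengths are in mm, angles in rad, forces in N, time in s.
With the tool pointing down it reaches from about 350 to 875 mm from the base axis. Payload 4.2 kg.
Tool frame: the origin (TCP) lies midway between the tips of the shut fingers; the grasp point (between the pads) lies 19 mm behind it; x points along the fingers, y is the direction in which the jaws open and shut, and the axes are right-handed (so a half turn about x gives the same grasp; the last joint's range is limited). The gripper opens to 85 mm and grips with 20 to 120 N. Pads are 22 mm wide; open, the fingers measure 114 mm over their backs; the gripper's body (76 mm by 85 mm) begins 54 mm behind the grasp point. The pads swing forward as they close: fully open they stand 13 mm farther back than shut.
Start: joints at [-0.855, 0.385, 0.008, 0, -1.194, -0.259], TCP at [275.685, -560.889, 196.412] pointing down, gripper open.
Joint ranges: [-3.14, 3.14], [-1.21, 2.06], [-1.07, 1.41], [-3.16, 2.05], [-2.99, -0.16], [-3.1, 3.1]. Speed limits (rad/s): [2.79, 2.79, 3.14, 3.14, 3.14, 3.14].

## Interface

Orientations are given as a unit quaternion [x, y, z, w].
In Python, from bench import readout, imaging, arm gives the robot as it stands.
- The arm moves only by the tool arm_command, never from a script. Its argument "increments" is a list of rows, each a list of 3 entries, a list of its own where there are three numbers: the turn, a rotation vector about the world's x, y, z in degrees, then the shift along the world's x, y, z in mm, then the closure, from 0 (fully open) to 1 (shut). In form: [[[ax, ay, az], [tx, ty, tz], fingers], ...]. A call has exactly 5 rows; each row is the pose to reach, as a shift and turn from the pose measured when the call began; what a row does not reach only later rows make up. A row lasts 1/10 s, in which the tool goes at most 50 mm and 8.59 degrees, less where a joint would pass 70% of its speed; a pose out of reach is approached as far as the arm can. A call with a gripper value outside its range is refused whole. The fingers move at their own pace and stop on an object; the grip force is fixed at half the most. Time passes only in rows, so rows that repeat a pose let the fingers close, or fill a call up. It gives the time, the measured TCP pose, the force and the opening at its end, in the units of the state.
- readout.read_state(): the state, without advancing time (a new reading comes with each control period).
- imaging.get_image(name): name is "side" or "top" or "wrist"; returns (picture, depth): 420x560x3 uint8, blue, green, red; 420x560 float32, mm along the optical axis (not along the pixel's ray), 0 where there is no reading.
- imaging.camera_info(name): a dict with "vfov" (degrees; the focal length in pixels is half the picture's height over the tangent of half this angle, whatever the lens; pixels are square), "cx", "cy" (the principal point, pixels), "D" ([k1, k2, p1, p2, k3] as OpenCV has them; the pictures are not rectified), "eye" and "rotation" of the camera in the world; the wrist camera has in their place "T_tool_cam" (4x4, takes a point from camera to tool coordinates, whose origin is the TCP and whose axes are the tool frame's). Camera axes: x right, y down, z forward; pixel columns grow to the right and rows downward; lengths in mm; the calibration is good to about 2 mm. A picture is of the moment at which its call begins: read the wrist's pose just before it. camera_info takes no time and is no camera call.
- arm.job_done(): hands the job in, once; it reports no verdict.
The state is a dict: "clock": time; "joints": joint angles; "joint_vel": joint speeds; "joint_efforts": joint torques, N m; "position": TCP position; "ee_rot": TCP orientation; "contact_force": force on the tool from outside, world axes, zero at the start; "wrist_torque": the same for the moment, N m; "gripper_width": finger opening in mm.
Only numpy, scipy, OpenCV 4.12 (cv2) and the standard library are available. Lean on these libraries where they do the work, as an engineer would, in place of code of your own. Each camera call takes 0.05 s, during which the arm holds its last target. There are 200 camera calls.

## Working session

There is one attempt and no reset: what is moved stays moved. The work goes in short steps, Python scripts to look and compute and a tool call to move; the robot and the scene stay as the last step left them, time stands still between calls to the robot, and variables do not carry over. Pictures are saved under pics/ and viewed, about 8 in all and at most 12, crops included, and the job is handed in when it is done.

Besides the shell and the picture viewer there is one more tool, called after "Emit:" by a JSON object that holds its "op" and its "data". arm_command: Moves the arm, as the interface text tells. Its arguments: {"type":"object","properties":{"increments":{"type":"array","items":{"type":"array"}}},"required":["increments"]}

```bash
mkdir -p pics
cat > h.py <<'E'
import numpy as np,cv2
from bench import readout,imaging,arm
from scipy.spatial.transform import Rotation as R
def cam(n):
    c=imaging.camera_info(n);f=210/np.tan(np.radians(c['vfov']/2))
    K=np.array([[f,0,c['cx']],[0,f,c['cy']],[0,0,1.]])
    return c,K,np.array(c['D'],float)
def pose(n):
    c,K,D=cam(n)
    if 'eye' in c: return np.array(c['eye'],float),np.array(c['rotation'],float).reshape(3,3),K,D
    s=readout.read_state();T=np.eye(4);T[:3,:3]=R.from_quat(s['ee_rot']).as_matrix();T[:3,3]=s['position'];M=T@np.array(c['T_tool_cam']);return M[:3,3],M[:3,:3],K,D
def cloud(n,depth,P=None):
    e,Rm,K,D=P or pose(n)
    v,u=np.mgrid[0:420,0:560]
    p=cv2.undistortPoints(np.stack([u,v],-1).reshape(-1,1,2).astype(float),K,D).reshape(420,560,2)
    X=np.dstack([p*depth[...,None],depth])
    return X@Rm.T+e
def ray(n,u,v,z,P=None):
    e,Rm,K,D=P or pose(n)
    p=cv2.undistortPoints(np.array([[[u,v]]],float),K,D).ravel()
    d=Rm@np.array([p[0],p[1],1]);return e+d*(z-e[2])/d[2]
E
python3 - <<'E'
from h import *
for n in('top','side'):
    im,d=imaging.get_image(n);cv2.imwrite(f'pics/{n}0.png',im);np.save(f'pics/{n}0.npy',d)
    c=imaging.camera_info(n);print(n,c,(d>0).mean())
s=readout.read_state();print(s)
E
```

```text
top {'vfov': 56.40536495053568, 'cx': 275.18125563042713, 'cy': 208.09088578282265, 'D': array([0.00115748, 0.        , 0.        , 0.        , 0.        ]), 'eye': array([ 469.91315462,   -9.77197945, 1117.25528021]), 'rotation': array([ 0.71072791, -0.69849581,  0.06727494, -0.049432  ])} 0.9957780612244898
side {'vfov': 42.5393693476169, 'cx': 280.2925725286382, 'cy': 199.21749267902814, 'D': array([0.05121653, 0.        , 0.        , 0.        , 0.        ]), 'eye': array([ 509.98611375, 1108.54843578, 1108.87688539]), 'rotation': array([-0.04479312,  0.90728152, -0.41785925,  0.01508183])} 0.9960586734693877
{'clock': 0.1, 'joints': array([-8.55372540e-01,  3.85486550e-01,  6.80744403e-03, -3.99829769e-04,
       -1.19405282e+00, -2.58605536e-01]), 'joint_vel': array([ 1.07670282e-03, -2.31343225e-03,  3.71514401e-03,  2.68068831e-03,
       -3.72557871e-05, -2.10099856e-03]), 'joint_efforts': array([ 2.19643748e-04, -3.93320096e+01,  1.88929421e+01,  4.19799060e+00,
       -2.59197936e-03,  1.17545645e-05]), 'position': array([ 275.43551634, -560.38778266,  195.44971997]), 'ee_rot': array([-0.15939183,  0.68895731,  0.16072436,  0.68854902]), 'contact_force': array([0.28409468, 0.01762044, 0.3017135 ]), 'wrist_torque': array([-0.0249379 ,  0.00806805, -0.02014402]), 'gripper_width': 85.25554467705702}
```

View pics/top0.png

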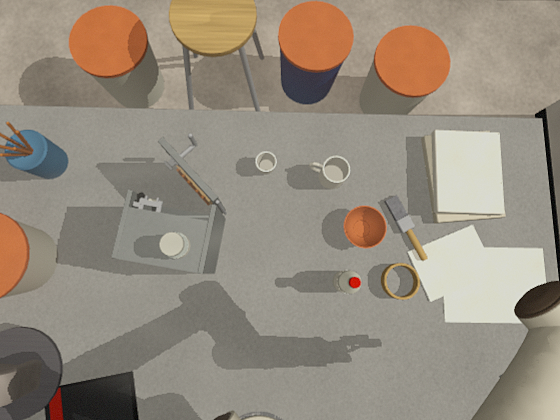

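View pics/side0.png

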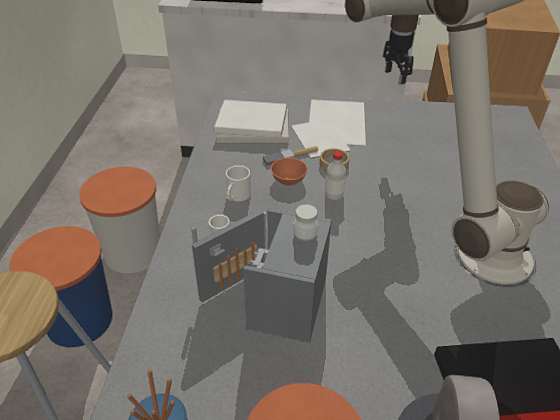

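```bash
sed -i "s/np.array(c\['rotation'\],float).reshape(3,3)/R.from_quat(c['rotation']).as_matrix()/" h.py
python3 - <<'E'
from h import *
d=np.load('pics/top0.npy');X=cloud('top',d);im=cv2.imread('pics/top0.png')
print('bench z',np.median(X[300:400,150:250,2]), X[250,160],X[245,172])
for nm,(u,v) in dict(hinge=(221,211),free=(164,140),post=(193,138)).items(): print(nm,ray('top',u,v,212 if nm!='post' else 205))
# door top points z 200..216
Z=X[...,2];m=(Z>200)&(Z<226)
m[:, :100]=0;m[:,240:]=0;m[:120]=0;m[290:]=0
vis=np.zeros_like(im);vis[m]=im[m]; 
m2=(Z>190)&(Z<200);vis[m2]=(0,0,255)
m3=(Z>226)&(Z<300);vis[m3]=(0,255,0)
a=np.hstack([im[120:290,100:240],vis[120:290,100:240]])
cv2.imwrite('pics/t1.png',cv2.resize(a,None,fx=2.8,fy=2.8,interpolation=cv2.INTER_NEAREST))
print(np.histogram(Z[120:290,100:240],bins=np.arange(-10,310,10)))
E
```

```text
bench z 0.14463788971966096 [518.51882982 228.54757036 218.39393361] [525.58593463 185.64515972 288.45989769]
hinge [611.74686238  94.76040817 212.        ]
free [781.19505047 237.29361219 212.        ]
post [790.3623221  169.86659471 205.        ]
(array([8723, 7322,  275,   37,   34,   39,   44,   45,   48,   58,   59,
         55,  165,   68,  153,   62,   60,   68,   89,  173,  133,  399,
       2853, 2092,   20,   24,   50,   77,   10,  237,  215]), array([-10,   0,  10,  20,  30,  40,  50,  60,  70,  80,  90, 100, 110,
       120, 130, 140, 150, 160, 170, 180, 190, 200, 210, 220, 230, 240,
       250, 260, 270, 280, 290, 300]))
```

View pics/t1.png

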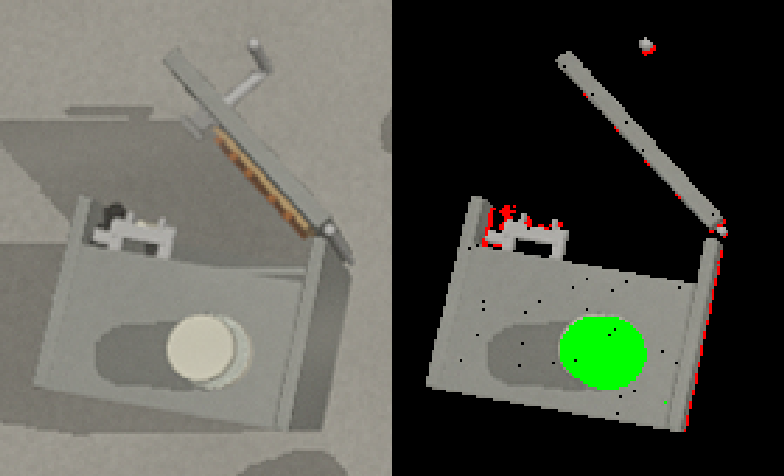

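The crop shows the door's top edge as a separate strip, from (565,60) to (718,222) in the crop. The post tip is at (646,45), the carcass top lies below, and the catch is at its front left. Next I fit rectangles to the door and carcass points.

Run:
```python
from h import *
d=np.load('pics/top0.npy');X=cloud('top',d);Z=X[...,2]
m=((Z>205)&(Z<226)).astype(np.uint8)
m[:, :100]=0;m[:,240:]=0;m[:128]=0;m[290:]=0
n,l,st,c=cv2.connectedComponentsWithStats(m)
for i in range(1,n):
    if st[i,4]>150:
        P=X[l==i];r=cv2.minAreaRect(P[:,:2].astype(np.float32));print(st[i],P[:,2].mean(),r);print(cv2.boxPoints(r))
        mu=P[:,:2].mean(0);w,V=np.linalg.eigh(np.cov(P[:,:2].T));print('dir',mu,V[:,1],np.degrees(np.arctan2(V[1,1],V[0,1])))
q=np.zeros_like(m);q[128:145,180:205]=1
P=X[(q>0)&(Z>180)&(Z<215)];print('post',P.mean(0),len(P),P.min(0),P.max(0))
s=readout.read_state();print(R.from_quat(s['ee_rot']).as_matrix())
```

```text
[158 138  60  64 554] 211.6725564908564 ((711.9036865234375, 178.35595703125), (200.3155975341797, 16.15643310546875), 43.75308609008789)
[[633.9706   114.92674 ]
 [645.14355  103.256516]
 [789.8368   241.78517 ]
 [778.6638   253.4554  ]]
dir [710.24020094 176.9608846 ] [-0.72217791 -0.69170735] -136.2345870273108
[ 112  190  106   84 4673] 219.2713806773766 ((561.9146728515625, 221.10220336914062), (210.5120849609375, 159.5894775390625), 80.89481353759766)
[[466.4689  129.79977]
 [624.0475  104.54513]
 [657.3605  312.40463]
 [499.78186 337.65927]]
dir [550.19204065 228.24814121] [0.19798468 0.98020512] 78.5808668987222
post [796.65314964 177.08665775 197.28508832] 32 [792.35378224 172.25175268 180.33436081] [804.54563612 182.70404338 205.83270336]
[[-9.88979019e-04 -4.40961539e-01  8.97525456e-01]
 [ 1.70486595e-03  8.97523847e-01  4.40962627e-01]
 [-9.99998058e-01  1.96626338e-03 -1.35851939e-04]]
```

Emit:
{"op": "arm_command", "data": {"increments": [[[0,0,0],[20,28,30],0.5],[[0,0,0],[46,65,60],0.5],[[0,0,0],[73,103,60],0.5],[[0,0,0],[100,141,60],0.5],[[0,0,0],[127,180,60],0.5]]}}

```text
clock: 0.6
position: [403.0, -378.7, 255.4]
ee_rot: [-0.159, 0.689, 0.161, 0.689]
contact_force: [1.6, 0.2, 0.4]
gripper_width: 42.5
```

Emit:
{"op": "arm_command", "data": {"increments": [[[0,0,0],[28,39,0],0.5],[[0,0,0],[56,79,0],0.5],[[0,0,0],[84,118,0],0.5],[[0,0,0],[112,158,0],0.5],[[0,0,0],[140,198,0],0.5]]}}

```text
clock: 1.1
position: [543.6, -178.7, 255.1]
ee_rot: [-0.159, 0.689, 0.161, 0.688]
contact_force: [0.3, -0.4, -0.5]
gripper_width: 42.5
```

Emit:
{"op": "arm_command", "data": {"increments": [[[0,0,0],[28,39,0],0.5],[[0,0,0],[56,79,0],0.5],[[0,0,0],[84,118,0],0.5],[[0,0,0],[112,158,0],0.5],[[0,0,0],[140,198,0],0.5]]}}

```text
clock: 1.6
position: [684.2, 21.1, 254.5]
ee_rot: [-0.159, 0.689, 0.161, 0.688]
contact_force: [1.3, -0.1, 0.5]
gripper_width: 42.6
```

Emit:
{"op": "arm_command", "data": {"increments": [[[0,0,0],[28,39,0],0.5],[[0,0,0],[56,78,0],0.5],[[0,0,0],[85,117,0],0.5],[[0,0,0],[107,147,0],0.5],[[0,0,0],[114,157,0],0.5]]}}

```text
clock: 2.1
position: [798.9, 182.0, 250.4]
ee_rot: [-0.16, 0.691, 0.162, 0.686]
contact_force: [-0.4, -0.4, -0.4]
gripper_width: 43.2
```

Run:
```python
from h import *
P=pose('wrist');s=readout.read_state();print(s['position'],s['contact_force'])
im,d=imaging.get_image('wrist');cv2.imwrite('pics/w0.png',im)
X=cloud('wrist',d,P);Z=X[...,2]
m=(Z>185)&(Z<212)&(np.hypot(X[...,0]-798,X[...,1]-178)<25)
print(m.sum(),X[m].mean(0) if m.any() else 0); v,u=np.where(m);print(u.mean(),v.mean())
```

```text
[798.8923363  182.04331989 250.38050468] [-0.42198684 -0.37388996 -0.40947091]
246 [797.44879663 179.94256293 199.8805573 ]
277.1666666666667 219.260162601626
```

View pics/w0.png

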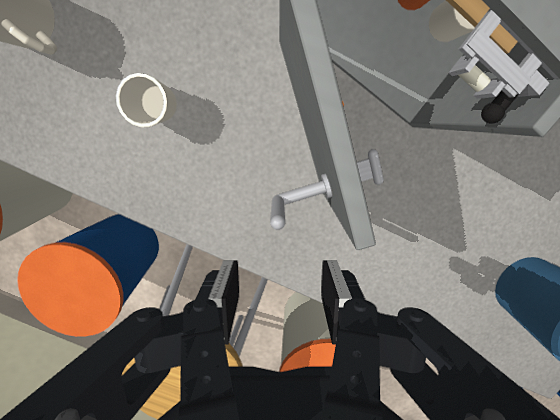

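The wrist picture shows the post tip at (277,220), midway between the pads at about columns 232 and 330. The inner gap to the door is clear, so I descend.

Emit:
{"op": "arm_command", "data": {"increments": [[[0,0,0],[-1,-2,-15],0.5],[[0,0,0],[-1,-2,-35],0.5],[[0,0,0],[-1,-2,-55],0.5],[[0,0,0],[-1,-2,-75],0.5],[[0,0,0],[-1,-2,-86],0.5]]}}

```text
clock: 2.65
position: [796.8, 179.3, 161.4]
ee_rot: [-0.16, 0.692, 0.162, 0.685]
contact_force: [-0.6, -0.6, -0.5]
gripper_width: 42.8
```

```bash
cat > plan.py <<'E'
from h import *
import sys
H=np.array([637.9,107.7])
# plan TCP positions on arc: hand angle th (deg open) where TCP = post circle centre; args list of th
s=readout.read_state();p=s['position'];r=np.hypot(165,60)
th0=np.degrees(np.arctan2(p[1]-H[1],p[0]-H[0]))
rad=np.hypot(p[1]-H[1],p[0]-H[0]);Rm=R.from_quat(s['ee_rot']).as_matrix()
ya=np.degrees(np.arctan2(Rm[1,1],Rm[0,1]))
shut=80.9-np.degrees(np.arctan2(60,165))
print('clock',s['clock'],'pos',p.round(1),'hand open deg',(shut-th0).round(2),'rad',rad.round(1),'tool y',ya.round(1),'xdir',Rm[:,0].round(3),'F',s['contact_force'].round(2),'T',s['wrist_torque'].round(2),s['gripper_width'])
t=np.radians(th0);tang=np.array([-np.sin(t),np.cos(t)]);print('F along closing',(s['contact_force'][:2]@tang).round(2))
for a in map(float,sys.argv[1:]):
    b=np.radians(shut-a);q=H+r*np.array([np.cos(b),np.sin(b)])
    print(a,'turn',(shut-a+90-ya).round(1),'shift',(q-p[:2]).round(1))
E
python3 plan.py 34 28 22 16 10 8 7 6 5
```

```text
clock 2.65 pos [796.8 179.3 161.4] hand open deg 36.65 rad 174.2 tool y 116.3 xdir [-0.01  0.   -1.  ] F [-0.61 -0.65 -0.47] T [-0.03 -0.05  0.01] 42.757021129420124
F along closing -0.34
34.0 turn 0.6 shift [-2.3  7.9]
28.0 turn 6.6 shift [-11.5  23.8]
22.0 turn 12.6 shift [-22.2  38.7]
16.0 turn 18.6 shift [-34.5  52.4]
10.0 turn 24.6 shift [-48.2  64.7]
8.0 turn 26.6 shift [-53.   68.4]
7.0 turn 27.6 shift [-55.4  70.3]
6.0 turn 28.6 shift [-57.9  72.1]
5.0 turn 29.6 shift [-60.5  73.8]
```

Emit:
{"op": "arm_command", "data": {"increments": [[[0,0,1],[-3,8,2],0.5],[[0,0,6.5],[-11.5,24,3],0.5],[[0,0,12.5],[-22,38.5,3],0.5],[[0,0,18.5],[-34.5,52.5,3],0.5],[[0,0,24.5],[-48,64.5,3],0.5]]}}

```text
clock: 3.15
position: [750.7, 243.1, 167.2]
ee_rot: [-0.306, 0.64, 0.304, 0.636]
contact_force: [3.8, -3.3, 0.1]
gripper_width: 42.7
```

```bash
python3 plan.py 8 6 5 4 3.5 3 2.5 2 1 0 -1
```

```text
clock 3.15 pos [750.7 243.1 167.2] hand open deg 10.7 rad 176.2 tool y 141.0 xdir [-0.003 -0.005 -1.   ] F [ 3.77 -3.27  0.06] T [-1.06 -1.23  0.06] 42.68262973422097
F along closing -4.99
8.0 turn 1.9 shift [-6.9  4.7]
6.0 turn 3.9 shift [-11.8   8.3]
5.0 turn 4.9 shift [-14.4  10. ]
4.0 turn 5.9 shift [-16.9  11.7]
3.5 turn 6.4 shift [-18.2  12.5]
3.0 turn 6.9 shift [-19.5  13.3]
2.5 turn 7.4 shift [-20.8  14.2]
2.0 turn 7.9 shift [-22.1  15. ]
1.0 turn 8.9 shift [-24.7  16.5]
0.0 turn 9.9 shift [-27.4  18. ]
-1.0 turn 10.9 shift [-30.1  19.5]
```

Emit:
{"op": "arm_command", "data": {"increments": [[[0,0,2],[-7,5,0],0.5],[[0,0,4],[-12,8.5,0],0.5],[[0,0,6],[-17,11.5,0],0.5],[[0,0,7],[-19.5,13.5,0],0.5],[[0,0,7],[-19.5,13.5,0],0.5]]}}

```text
clock: 3.65
position: [731.3, 257.1, 168.8]
ee_rot: [-0.344, 0.619, 0.342, 0.617]
contact_force: [0.1, 1.6, 6.1]
gripper_width: 42.8
```

```bash
python3 plan.py 2 1 0 -1
```

```text
clock 3.65 pos [731.3 257.1 168.8] hand open deg 2.94 rad 176.2 tool y 148.1 xdir [-0.001 -0.004 -1.   ] F [0.05 1.56 6.08] T [ 0.44  0.1  -0.05] 42.796574738466475
F along closing 0.78
2.0 turn 0.8 shift [-2.8  0.9]
1.0 turn 1.8 shift [-5.4  2.5]
0.0 turn 2.8 shift [-8.1  4. ]
-1.0 turn 3.8 shift [-10.8   5.5]
```

Emit:
{"op": "arm_command", "data": {"increments": [[[0,0,0.4],[-1,0.6,0],0.5],[[0,0,0.8],[-2,1.2,0],0.5],[[0,0,1],[-3,1.7,0],0.5],[[0,0,1.3],[-3.5,2,0],0.5],[[0,0,1.3],[-3.5,2,0],0.5]]}}

```text
clock: 4.15
position: [727.8, 259.2, 168.9]
ee_rot: [-0.351, 0.615, 0.349, 0.613]
contact_force: [-0.3, 1.8, 3.7]
gripper_width: 42.8
```

```bash
python3 plan.py
```

```text
clock 4.15 pos [727.8 259.2 168.9] hand open deg 1.59 rad 176.2 tool y 149.4 xdir [-0.001 -0.004 -1.   ] F [-0.32  1.75  3.71] T [0.34 0.05 0.01] 42.79146874844776
F along closing 1.17
```

Emit:
{"op": "arm_command", "data": {"increments": [[[0,0,0.2],[-0.5,0.3,0],0.5],[[0,0,0.4],[-1,0.6,0],0.5],[[0,0,0.6],[-1.5,0.9,0],0.5],[[0,0,0.8],[-2,1.2,0],0.5],[[0,0,0.9],[-2.5,1.5,0],0.5]]}}

```text
clock: 4.65
position: [725.2, 260.7, 168.9]
ee_rot: [-0.356, 0.612, 0.354, 0.61]
contact_force: [0.6, 0.6, 3.5]
gripper_width: 42.3
```

Emit:
{"op": "arm_command", "data": {"increments": [[[0,0,0.2],[-0.5,0.3,0],0.5],[[0,0,0.4],[-1,0.6,0],0.5],[[0,0,0.6],[-1.5,0.9,0],0.5],[[0,0,0.8],[-2,1.2,0],0.5],[[0,0,0.9],[-2.5,1.5,0],0.5]]}}

```text
clock: 5.15
position: [722.6, 262.1, 168.8]
ee_rot: [-0.361, 0.61, 0.359, 0.608]
contact_force: [-0.9, -0.8, 4.2]
gripper_width: 42.8
```

```bash
python3 plan.py
```

```text
clock 5.15 pos [722.6 262.1 168.8] hand open deg -0.33 rad 176.1 tool y 151.2 xdir [-0.001 -0.004 -1.   ] F [-0.95 -0.84  4.23] T [0.14 0.   0.  ] 42.76559433570257
F along closing 0.43
```

Emit:
{"op": "arm_command", "data": {"increments": [[[0,0,0.2],[-0.5,0.3,0],0.5],[[0,0,0.4],[-0.9,0.5,0],0.5],[[0,0,0.5],[-1.3,0.7,0],0.5],[[0,0,0.6],[-1.7,1,0],0.5],[[0,0,0.6],[-1.7,1,0],0.5]]}}

```text
clock: 5.65
position: [720.7, 263.0, 168.9]
ee_rot: [-0.364, 0.608, 0.362, 0.605]
contact_force: [-0.3, 0.7, 3.1]
gripper_width: 42.6
```

Emit:
{"op": "arm_command", "data": {"increments": [[[0,0,0.2],[-0.5,0.3,0],0.5],[[0,0,0.4],[-0.9,0.5,0],0.5],[[0,0,0.5],[-1.3,0.7,0],0.5],[[0,0,0.6],[-1.7,1,0],0.5],[[0,0,0.6],[-1.7,1,0],0.5]]}}

```text
clock: 6.15
position: [718.9, 263.9, 168.8]
ee_rot: [-0.368, 0.606, 0.365, 0.603]
contact_force: [-0.9, -0.0, 3.8]
gripper_width: 42.4
```

```bash
python3 plan.py
```

```text
clock 6.15 pos [718.9 263.9 168.8] hand open deg -1.68 rad 176.0 tool y 152.4 xdir [-0.001 -0.005 -1.   ] F [-0.9  -0.04  3.82] T [0.06 0.08 0.03] 42.36860803430577
F along closing 0.79
```

```bash
cat > door.py <<'E'
from h import *
import time,sys
im,d=imaging.get_image('top');X=cloud('top',d);Z=X[...,2]
H=np.array([637.9,107.7]);sel=(Z>207)&(Z<216)
e=np.array([0.9874,-0.1582]);g=np.array([0.1582,0.9874])
D=X[...,:2]-H;a=D@e;b=D@g
best=None
# points in the door swing beyond carcass front (13mm behind hinge plane)
m=sel&(a>-11)&(np.hypot(a,b)<215)&(np.hypot(a,b)>15)&(b>-60)
P=np.c_[b[m],a[m]]
ang=np.degrees(np.arctan2(P[:,1],P[:,0]));h=np.median(ang);
for _ in range(5):
    k=abs(P@np.array([-np.sin(np.radians(h)),np.cos(np.radians(h))]))<9
    vx,vy,_,_=cv2.fitLine(P[k].astype(np.float32),cv2.DIST_L2,0,.01,.01).ravel();h=np.degrees(np.arctan2(vy,vx)*1)
    if vx<0 and abs(h)>120:h=h-180*np.sign(h)
w=P[k];print('door deg',round(float(h),2),'n',len(w),'b range',w[:,0].min().round(1),w[:,0].max().round(1), 'median-radial deg',np.median(np.degrees(np.arctan2(w[:,1],w[:,0]))[w[:,0]>60] if (w[:,0]>60).any() else 0).round(2))
cv2.imwrite(sys.argv[1],cv2.resize(im[100:300,80:280],None,fx=3,fy=3,interpolation=cv2.INTER_CUBIC))
E
python3 door.py pics/t2.png
```

```text
door deg 5.47 n 483 b range 14.2 183.7 median-radial deg 5.45
```

View pics/t2.png

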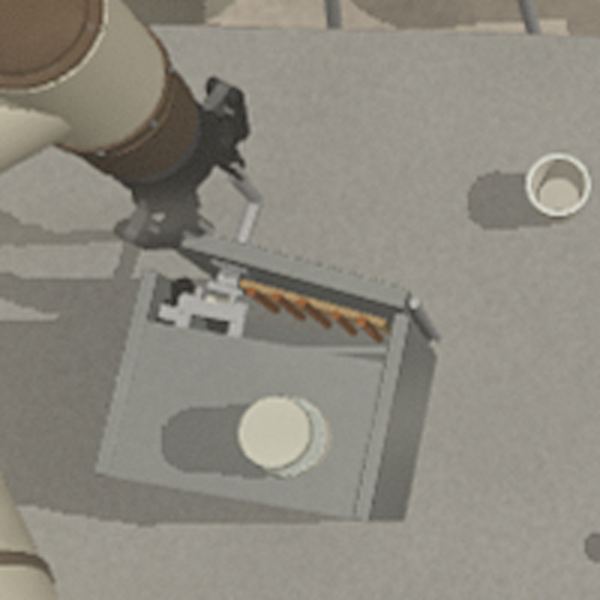

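The top crop shows the door nearly shut, with its edge from (185,240) to (410,300) in the crop. The gripper is on the pull and the roller catch is still open. The door measures about 5.5°. I keep creeping in.

Emit:
{"op": "arm_command", "data": {"increments": [[[0,0,0.2],[-0.5,0.3,0],0.5],[[0,0,0.4],[-0.9,0.5,0],0.5],[[0,0,0.5],[-1.3,0.7,0],0.5],[[0,0,0.6],[-1.7,0.9,0],0.5],[[0,0,0.6],[-1.7,0.9,0],0.5]]}}

```text
clock: 6.7
position: [717.1, 264.8, 168.8]
ee_rot: [-0.371, 0.604, 0.368, 0.601]
contact_force: [-0.1, -0.9, 3.9]
gripper_width: 42.9
```

Emit:
{"op": "arm_command", "data": {"increments": [[[0,0,0.2],[-0.5,0.3,0],0.5],[[0,0,0.4],[-0.9,0.5,0],0.5],[[0,0,0.5],[-1.3,0.7,0],0.5],[[0,0,0.6],[-1.7,0.9,0],0.5],[[0,0,0.6],[-1.7,0.9,0],0.5]]}}

```text
clock: 7.2
position: [715.2, 265.7, 168.8]
ee_rot: [-0.374, 0.602, 0.372, 0.599]
contact_force: [0.6, 0.0, 4.7]
gripper_width: 42.6
```

```bash
python3 plan.py; python3 door.py pics/t3.png
```

```text
clock 7.2 pos [715.2 265.7 168.8] hand open deg -3.01 rad 175.9 tool y 153.6 xdir [-0.002 -0.005 -1.   ] F [0.58 0.05 4.71] T [-0.01  0.11 -0.02] 42.56776228590051
F along closing -0.5
door deg 4.03 n 485 b range 13.3 183.6 median-radial deg 4.16
```

Emit:
{"op": "arm_command", "data": {"increments": [[[0,0,0.1],[-0.4,0.2,0],0.5],[[0,0,0.2],[-0.8,0.4,0],0.5],[[0,0,0.4],[-1.2,0.6,0],0.5],[[0,0,0.5],[-1.4,0.7,0],0.5],[[0,0,0.5],[-1.4,0.7,0],0.5]]}}

```text
clock: 7.75
position: [713.9, 266.3, 168.8]
ee_rot: [-0.377, 0.601, 0.374, 0.598]
contact_force: [0.9, -1.4, 3.6]
gripper_width: 43.0
```

```bash
python3 plan.py
```

```text
clock 7.75 pos [713.9 266.3 168.8] hand open deg -3.47 rad 175.9 tool y 154.1 xdir [-0.002 -0.005 -1.   ] F [ 0.92 -1.36  3.61] T [-0.15 -0.15  0.04] 42.95487688566419
F along closing -1.41
```

Emit:
{"op": "arm_command", "data": {"increments": [[[0,0,0.1],[-0.4,0.2,0],0.5],[[0,0,0.2],[-0.8,0.4,0],0.5],[[0,0,0.4],[-1.2,0.6,0],0.5],[[0,0,0.5],[-1.4,0.7,0],0.5],[[0,0,0.5],[-1.4,0.7,0],0.5]]}}

```text
clock: 8.25
position: [713.3, 266.9, 168.9]
ee_rot: [-0.379, 0.599, 0.376, 0.597]
contact_force: [4.1, -1.5, 1.6]
gripper_width: 42.7
```

```bash
python3 plan.py
```

```text
clock 8.25 pos [713.3 266.9 168.9] hand open deg -3.74 rad 176.1 tool y 154.6 xdir [ 0.    -0.005 -1.   ] F [ 4.06 -1.55  1.59] T [-0.51 -1.33  0.06] 42.664746716084125
F along closing -4.34
```

Emit:
{"op": "arm_command", "data": {"increments": [[[0,0,0.1],[-0.5,0.2,0],0.5],[[0,0,0.2],[-0.9,0.4,0],0.5],[[0,0,0.4],[-1.4,0.7,0],0.5],[[0,0,0.5],[-1.8,0.9,0],0.5],[[0,0,0.5],[-1.8,0.9,0],0.5]]}}

```text
clock: 8.75
position: [713.0, 267.3, 169.0]
ee_rot: [-0.383, 0.596, 0.378, 0.596]
contact_force: [7.6, -2.6, 0.7]
gripper_width: 42.2
```

```bash
python3 plan.py
```

```text
clock 8.75 pos [713.  267.3 169. ] hand open deg -3.88 rad 176.4 tool y 155.1 xdir [ 0.003 -0.005 -1.   ] F [ 7.65 -2.63  0.71] T [-0.74 -2.1   0.04] 42.212741288578314
F along closing -8.04
```

Emit:
{"op": "arm_command", "data": {"increments": [[[0,0,0.1],[-0.9,0.4,0],0.5],[[0,0,0.2],[-1.5,0.7,0],0.5],[[0,0,0.4],[-2,0.9,0],0.5],[[0,0,0.5],[-2.5,1.1,0],0.5],[[0,0,0.5],[-2.5,1.1,0],0.5]]}}

```text
clock: 9.25
position: [712.5, 267.7, 169.1]
ee_rot: [-0.386, 0.593, 0.38, 0.596]
contact_force: [8.0, -2.7, -0.7]
gripper_width: 42.8
```

```bash
python3 plan.py;python3 door.py pics/t4.png
```

```text
clock 9.25 pos [712.5 267.7 169.1] hand open deg -4.09 rad 176.5 tool y 155.6 xdir [ 0.007 -0.005 -1.   ] F [ 7.97 -2.73 -0.68] T [-0.84 -2.37  0.12] 42.83815482485982
F along closing -8.38
door deg 3.15 n 478 b range 13.3 184.1 median-radial deg 3.3
```

Emit:
{"op": "arm_command", "data": {"increments": [[[0,0,0],[-1.3,0.6,0],0.5],[[0,0,0],[-2,0.9,0],0.5],[[0,0,0],[-2.6,1.2,0],0.5],[[0,0,0],[-3.2,1.5,0],0.5],[[0,0,0],[-3.2,1.5,0],0.5]]}}

```text
clock: 9.8
position: [710.2, 268.4, 169.2]
ee_rot: [-0.386, 0.593, 0.379, 0.596]
contact_force: [6.5, -3.0, 1.9]
gripper_width: 42.6
```

```bash
python3 plan.py
```

```text
clock 9.8 pos [710.2 268.4 169.2] hand open deg -4.84 rad 176.2 tool y 155.6 xdir [ 0.009 -0.006 -1.   ] F [ 6.5  -2.99  1.88] T [-0.9  -1.71  0.04] 42.64052138388188
F along closing -7.16
```

Emit:
{"op": "arm_command", "data": {"increments": [[[0,0,0],[-1,0.5,0],0.5],[[0,0,0],[-1.5,0.7,0],0.5],[[0,0,0],[-2,0.9,0],0.5],[[0,0,0],[-2.5,1.1,0],0.5],[[0,0,0],[-2.5,1.1,0],0.5]]}}

```text
clock: 10.3
position: [707.8, 268.9, 169.1]
ee_rot: [-0.386, 0.593, 0.379, 0.596]
contact_force: [3.5, -2.4, 2.5]
gripper_width: 42.6
```

```bash
python3 plan.py
```

```text
clock 10.3 pos [707.8 268.9 169.1] hand open deg -5.64 rad 175.7 tool y 155.6 xdir [ 0.008 -0.007 -1.   ] F [ 3.5  -2.36  2.5 ] T [-0.68 -1.08  0.11] 42.55144632484254
F along closing -4.15
```

Force is fading toward the balance point, so I take smaller steps.

Emit:
{"op": "arm_command", "data": {"increments": [[[0,0,0],[-0.5,0.2,0],0.5],[[0,0,0],[-0.9,0.4,0],0.5],[[0,0,0],[-1.3,0.5,0],0.5],[[0,0,0],[-1.6,0.7,0],0.5],[[0,0,0],[-1.6,0.7,0],0.5]]}}

```text
clock: 10.8
position: [705.4, 269.5, 169.0]
ee_rot: [-0.386, 0.594, 0.379, 0.595]
contact_force: [1.1, -3.2, 3.3]
gripper_width: 42.7
```

```bash
python3 plan.py
```

```text
clock 10.8 pos [705.4 269.5 169. ] hand open deg -6.43 rad 175.3 tool y 155.6 xdir [ 0.007 -0.007 -1.   ] F [ 1.08 -3.21  3.29] T [-0.67 -0.15  0.09] 42.68395917831094
F along closing -2.24
```

Emit:
{"op": "arm_command", "data": {"increments": [[[0,0,0],[-0.4,0.2,0],0.5],[[0,0,0],[-0.8,0.3,0],0.5],[[0,0,0],[-1.1,0.4,0],0.5],[[0,0,0],[-1.1,0.4,0],0.5],[[0,0,0],[-1.1,0.4,0],0.5]]}}

```text
clock: 11.3
position: [703.6, 269.9, 169.0]
ee_rot: [-0.386, 0.594, 0.38, 0.595]
contact_force: [-1.3, -2.0, 4.2]
gripper_width: 42.9
```

```bash
python3 plan.py;python3 door.py pics/t5.png
```

```text
clock 11.3 pos [703.6 269.9 169. ] hand open deg -7.03 rad 175.0 tool y 155.6 xdir [ 0.005 -0.007 -1.   ] F [-1.26 -2.03  4.2 ] T [-0.49  0.7   0.09] 42.93920106525517
F along closing 0.4
door deg -0.14 n 489 b range 13.5 185.3 median-radial deg -0.08
```

Emit:
{"op": "arm_command", "data": {"increments": [[[0,0,0],[-0.4,0.2,0],0.5],[[0,0,0],[-0.8,0.3,0],0.5],[[0,0,0],[-0.9,0.3,0],0.5],[[0,0,0],[-0.9,0.3,0],0.5],[[0,0,0],[-0.9,0.3,0],0.5]]}}

```text
clock: 11.85
position: [702.5, 270.3, 168.9]
ee_rot: [-0.386, 0.594, 0.38, 0.594]
contact_force: [-2.4, -2.0, 4.1]
gripper_width: 42.8
```

```bash
python3 plan.py;python3 door.py pics/t6.png
```

```text
clock 11.85 pos [702.5 270.3 168.9] hand open deg -7.41 rad 174.9 tool y 155.6 xdir [ 0.005 -0.008 -1.   ] F [-2.43 -2.04  4.12] T [-0.54  0.9   0.1 ] 42.84281062927833
F along closing 1.51
door deg -0.53 n 488 b range 14.6 184.8 median-radial deg -0.53
```

The door is at about -0.5° and seems drawn in. I back the hand off within the gripper slack to check that it stays.

Emit:
{"op": "arm_command", "data": {"increments": [[[0,0,0],[2,-1,0],0.5],[[0,0,0],[5,-2.5,0],0.5],[[0,0,0],[9,-4.5,0],0.5],[[0,0,0],[12,-6,0],0.5],[[0,0,0],[12,-6,0],0.5]]}}

```text
clock: 12.4
position: [715.0, 263.9, 167.9]
ee_rot: [-0.386, 0.595, 0.38, 0.594]
contact_force: [-0.2, -0.3, -0.3]
gripper_width: 42.7
```

```bash
python3 plan.py;python3 door.py pics/t7.png
python3 - <<'E'
from h import *
P=pose('wrist');im,d=imaging.get_image('wrist');cv2.imwrite('pics/w1.png',im)
E
```

```text
clock 12.4 pos [715.  263.9 167.9] hand open deg -2.8 rad 174.2 tool y 155.5 xdir [ 0.004 -0.008 -1.   ] F [-0.23 -0.26 -0.26] T [-0.01 -0.05 -0.01] 42.70036658803225
F along closing 0.09
door deg -0.98 n 521 b range 13.3 202.5 median-radial deg -0.77
```

View pics/w1.png

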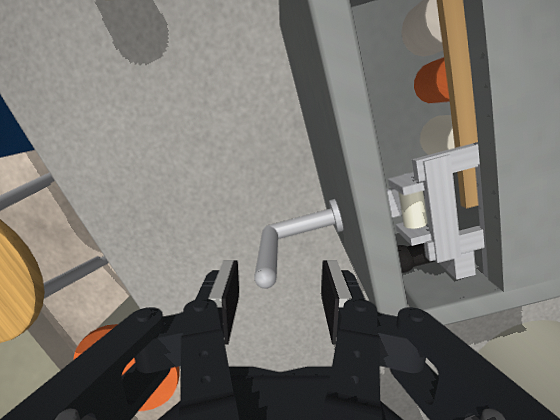

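The wrist picture shows the post at (265,275), clear of both pads (columns about 235 and 325), and the wrist force is about 0. The door is at about -0.9° and stays there. I hold for 0.5 s and re-check before pulling.

Emit:
{"op": "arm_command", "data": {"increments": [[[0,0,0],[0,0,0],0.5],[[0,0,0],[0,0,0],0.5],[[0,0,0],[0,0,0],0.5],[[0,0,0],[0,0,0],0.5],[[0,0,0],[0,0,0],0.5]]}}

```text
clock: 13.0
position: [714.6, 264.2, 168.4]
ee_rot: [-0.386, 0.595, 0.38, 0.594]
contact_force: [-0.4, 0.0, -0.1]
gripper_width: 42.7
```

```bash
python3 door.py pics/t8.png; python3 plan.py 0 2 4 5 6 8 10 12 15
```

```text
door deg -1.11 n 514 b range 13.2 202.3 median-radial deg -0.87
clock 13.05 pos [714.6 264.2 168.4] hand open deg -2.96 rad 174.3 tool y 155.6 xdir [ 0.005 -0.008 -1.   ] F [ 0.37 -0.03 -0.4 ] T [ 0.01 -0.02  0.04] 42.76599979593699
F along closing -0.34
0.0 turn -4.6 shift [ 8.6 -3. ]
2.0 turn -6.6 shift [13.9 -6.1]
4.0 turn -8.6 shift [19.1 -9.3]
5.0 turn -9.6 shift [ 21.7 -11. ]
6.0 turn -10.6 shift [ 24.2 -12.8]
8.0 turn -12.6 shift [ 29.1 -16.4]
10.0 turn -14.6 shift [ 33.9 -20.2]
12.0 turn -16.6 shift [ 38.6 -24.1]
15.0 turn -19.6 shift [ 45.4 -30.3]
```

Emit:
{"op": "arm_command", "data": {"increments": [[[0,0,-4.5],[8.5,-3,0],0.5],[[0,0,-7],[15,-7,0],0.5],[[0,0,-9],[20,-10,0],0.5],[[0,0,-11],[25,-13.5,0],0.5],[[0,0,-14],[32,-19,0],0.5]]}}

```text
clock: 13.55
position: [746.8, 245.2, 168.6]
ee_rot: [-0.31, 0.638, 0.304, 0.637]
contact_force: [-0.3, 0.9, 1.2]
gripper_width: 42.6
```

```bash
python3 door.py pics/t9.png; python3 plan.py 14 20 26 32 38
```

```text
door deg -0.61 n 549 b range 13.4 202.5 median-radial deg -0.66
clock 13.6 pos [747.8 244.  168.2] hand open deg 9.81 rad 175.1 tool y 141.3 xdir [ 0.003 -0.009 -1.   ] F [0.93 0.53 0.45] T [-0.07 -0.12  0.04] 42.618799895988936
F along closing -0.39
14.0 turn -4.4 shift [10. -8.]
20.0 turn -10.4 shift [ 22.8 -21.3]
26.0 turn -16.4 shift [ 34.1 -35.8]
32.0 turn -22.4 shift [ 43.8 -51.4]
38.0 turn -28.4 shift [ 51.8 -67.9]
```

Run:
```python
from h import *
P=pose('wrist');im,d=imaging.get_image('wrist');cv2.imwrite('pics/w2.png',im)
X=cloud('wrist',d,P);Z=X[...,2];s=readout.read_state()
Rm=R.from_quat(s['ee_rot']).as_matrix();T=(X-s['position'])@Rm
# post predicted
m=(Z>196)&(Z<208)&(np.hypot(X[...,0]-725,X[...,1]-260)<30)
print(m.sum(),X[m].mean(0) if m.any() else 0,T[m].mean(0) if m.any() else 0)
g=d>0
for (u,v) in [(230,270),(335,270),(228,320),(335,320),(270,275)]: print(u,v,X[v,u].round(1),T[v,u].round(1))
```

```text
141 [721.64249469 261.01888267 202.15579021] [-34.26054652  30.19579128  -3.07232207]
230 270 [757.9 221.7 220. ] [-51.7 -22.8 -11.4]
335 270 [698.1 184.9 346.2] [-177.7    0.2  -78. ]
228 320 [764.  232.2 240.5] [-72.3 -21.1   0.6]
335 320 [729.2 257.8 242.7] [-74.8  22.   -1.1]
270 275 [827.7 323.   -1.2] [168.8 -12.6 112.6]
```

View pics/w2.png

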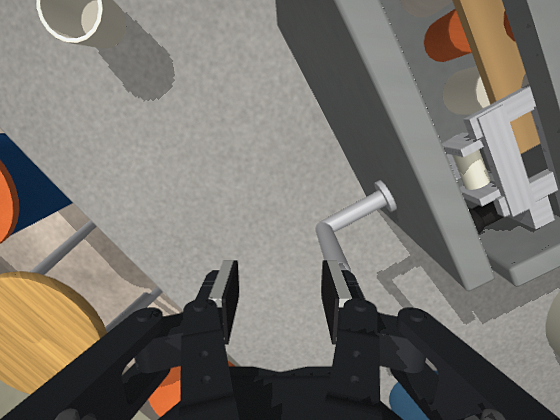

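Run:
```python
from h import *
c=imaging.camera_info('wrist');print(np.round(c['T_tool_cam'],2),c['vfov'])
P=pose('wrist');im,d=imaging.get_image('wrist')
X=cloud('wrist',d,P);s=readout.read_state()
Rm=R.from_quat(s['ee_rot']).as_matrix();T=(X-s['position'])@Rm
dark=im.max(2)<255
for u in (215,225,232,327,335,345):
    print(u,[(v,*T[v,u].round(0).astype(int)) for v in range(255,345,10)])
# post column
for v in range(225,275,6):
    row=T[v,315:352];print(v,[tuple(r.round(0).astype(int)) for r in row[::6]])
```

```text
[[  -0.     -0.3     0.95 -177.6 ]
 [   1.     -0.      0.      0.48]
 [   0.      0.95    0.3   -78.08]
 [   0.      0.      0.      1.  ]] 68.708354288058
215 [(255, np.int64(168), np.int64(-80), np.int64(84)), (265, np.int64(168), np.int64(-81), np.int64(98)), (275, np.int64(-49), np.int64(-31), np.int64(-7)), (285, np.int64(-65), np.int64(-27), np.int64(-12)), (295, np.int64(-73), np.int64(-25), np.int64(-12)), (305, np.int64(-81), np.int64(-24), np.int64(-13)), (315, np.int64(-87), np.int64(-23), np.int64(-13)), (325, np.int64(-92), np.int64(-22), np.int64(-12)), (335, np.int64(-103), np.int64(-19), np.int64(-17))]
225 [(255, np.int64(167), np.int64(-67), np.int64(84)), (265, np.int64(-46), np.int64(-26), np.int64(-11)), (275, np.int64(-56), np.int64(-24), np.int64(-11)), (285, np.int64(-65), np.int64(-23), np.int64(-11)), (295, np.int64(-72), np.int64(-22), np.int64(-11)), (305, np.int64(-75), np.int64(-21), np.int64(-9)), (315, np.int64(-76), np.int64(-21), np.int64(-4)), (325, np.int64(-75), np.int64(-22), np.int64(0)), (335, np.int64(-73), np.int64(-23), np.int64(7))]
232 [(
[... 4003 characters left out ...]
3)), (np.int64(166), np.int64(88), np.int64(92))]
267 [(np.int64(167), np.int64(44), np.int64(100)), (np.int64(167), np.int64(51), np.int64(100)), (np.int64(-48), np.int64(22), np.int64(-11)), (np.int64(-50), np.int64(25), np.int64(-12)), (np.int64(-49), np.int64(28), np.int64(-12)), (np.int64(-34), np.int64(34), np.int64(-4)), (np.int64(166), np.int64(89), np.int64(100))]
273 [(np.int64(168), np.int64(44), np.int64(109)), (np.int64(168), np.int64(52), np.int64(109)), (np.int64(-54), np.int64(21), np.int64(-11)), (np.int64(-54), np.int64(24), np.int64(-11)), (np.int64(-55), np.int64(26), np.int64(-12)), (np.int64(-47), np.int64(31), np.int64(-7)), (np.int64(-48), np.int64(34), np.int64(-8))]
```

The wrist picture shows the right fingertip at (335,262) covering the post. The depth puts the fingertips about 42 mm behind the reported TCP, at z of about 210, so they only skimmed the post's top (205). That contradicts the stated tool geometry. I rise, re-centre on the post and go about 40 mm lower.

Emit:
{"op": "arm_command", "data": {"increments": [[[0,0,0],[0,0,10],0.5],[[0,0,3],[-7,5,15],0.5],[[0,0,8],[-18,12,15],0.5],[[0,0,10.5],[-27,18,15],0.5],[[0,0,10.5],[-27,18,15],0.5]]}}

```text
clock: 14.2
position: [719.0, 264.0, 184.8]
ee_rot: [-0.368, 0.605, 0.362, 0.606]
contact_force: [-0.6, -0.1, -0.6]
gripper_width: 42.8
```

```bash
python3 plan.py -0.9
python3 - <<'E'
from h import *
P=pose('wrist');im,d=imaging.get_image('wrist')
X=cloud('wrist',d,P);Z=X[...,2];s=readout.read_state()
Rm=R.from_quat(s['ee_rot']).as_matrix();T=(X-s['position'])@Rm
m=(Z>194)&(Z<208)&(np.hypot(X[...,0]-721,X[...,1]-262)<20)
v,u=np.where(m);print(m.sum(),X[m].mean(0),T[m].mean(0),u.mean(),v.mean(),T[m][:,1].min(),T[m][:,1].max())
E
```

```text
clock 14.2 pos [719.  264.  184.8] hand open deg -1.65 rad 176.1 tool y 152.2 xdir [ 0.005 -0.007 -1.   ] F [-0.59 -0.14 -0.57] T [ 0.03 -0.01 -0.01] 42.84916205342904
F along closing 0.46
-0.9 turn -0.4 shift [ 1.8 -1.6]
384 [721.74038529 262.69700451 201.78743303] [-17.29385128  -2.41628209   0.2004095 ] 273.1171875 259.0 -8.436718447124635 3.3395811841542913
```

Emit:
{"op": "arm_command", "data": {"increments": [[[0,0,0],[2,-1.5,-8],0.5],[[0,0,0],[2,-1.5,-18],0.5],[[0,0,0],[2,-1.5,-28],0.5],[[0,0,0],[2,-1.5,-38],0.5],[[0,0,0],[2,-1.5,-42],0.5]]}}

```text
clock: 14.75
position: [720.8, 261.4, 139.8]
ee_rot: [-0.368, 0.607, 0.361, 0.605]
contact_force: [-0.0, -0.2, -0.8]
gripper_width: 42.8
```

Emit:
{"op": "arm_command", "data": {"increments": [[[0,0,0],[0,0,-3],0.5],[[0,0,0],[0,0,-6],0.5],[[0,0,0],[0,0,-9],0.5],[[0,0,0],[0,0,-12],0.5],[[0,0,0],[0,0,-12],0.5]]}}

```text
clock: 15.25
position: [722.2, 261.6, 129.4]
ee_rot: [-0.368, 0.606, 0.361, 0.606]
contact_force: [2.1, -0.8, 2.9]
gripper_width: 42.8
```

```bash
python3 door.py pics/t10.png; python3 plan.py 2 4 6 8 10 12
python3 - <<'E'
from h import *
im,d=imaging.get_image('wrist');cv2.imwrite('pics/w3.png',im)
E
```

```text
door deg -1.24 n 514 b range 14.6 201.1 median-radial deg -1.02
clock 15.3 pos [722.2 261.6 129.4] hand open deg -0.37 rad 175.5 tool y 152.1 xdir [ 0.006 -0.008 -1.   ] F [ 2.14 -0.18  2.57] T [ 0.03 -0.45 -0.  ] 42.39502009237432
F along closing -1.96
2.0 turn -3.2 shift [ 6.3 -3.6]
4.0 turn -5.2 shift [11.5 -6.8]
6.0 turn -7.2 shift [ 16.6 -10.3]
8.0 turn -9.2 shift [ 21.5 -13.9]
10.0 turn -11.2 shift [ 26.4 -17.7]
12.0 turn -13.2 shift [ 31.1 -21.6]
```

View pics/w3.png

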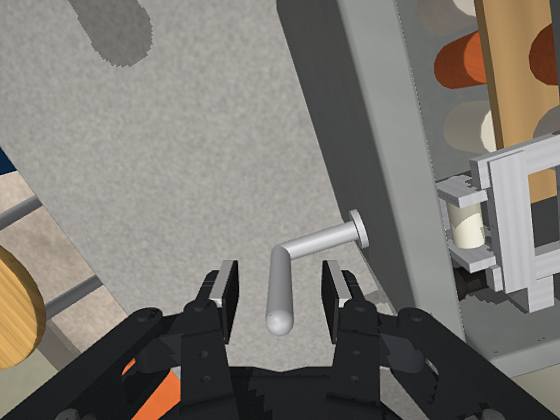

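The post now stands well inside the jaws, with its tip at (280,322). A light 2–3 N contact suggests a fingertip is touching the pull's foot arm, so I lift a little and then pull.

Emit:
{"op": "arm_command", "data": {"increments": [[[0,0,0],[0,0,8],0.5],[[0,0,-3],[6,-3.5,8],0.5],[[0,0,-5],[11.5,-7,8],0.5],[[0,0,-7],[16,-10,8],0.5],[[0,0,-8],[19,-12,8],0.5]]}}

```text
clock: 15.85
position: [741.3, 249.3, 136.9]
ee_rot: [-0.324, 0.63, 0.318, 0.63]
contact_force: [0.3, 0.6, -0.4]
gripper_width: 42.4
```

```bash
python3 door.py pics/t11.png; python3 plan.py 8 10 12 14 16 18 20
```

```text
door deg 3.01 n 543 b range 13.3 201.8 median-radial deg 2.87
clock 15.9 pos [741.8 248.9 136.8] hand open deg 7.27 rad 175.3 tool y 143.9 xdir [ 0.004 -0.009 -1.   ] F [0.1  0.78 0.22] T [ 0.05 -0.01 -0.01] 42.44480507749621
F along closing 0.38
8.0 turn -1.0 shift [ 2.  -1.1]
10.0 turn -3.0 shift [ 6.8 -4.9]
12.0 turn -5.0 shift [11.5 -8.8]
14.0 turn -7.0 shift [ 16.  -12.9]
16.0 turn -9.0 shift [ 20.4 -17.2]
18.0 turn -11.0 shift [ 24.7 -21.6]
20.0 turn -13.0 shift [ 28.8 -26.2]
```

```bash
python3 plan.py 12 17 22 27 32 37 42 47 52 57 62 67 72 75| grep turn
```

```text
12.0 turn -5.0 shift [11.5 -8.8]
17.0 turn -10.0 shift [ 22.6 -19.4]
22.0 turn -15.0 shift [ 32.7 -30.9]
27.0 turn -20.0 shift [ 41.8 -43.2]
32.0 turn -25.0 shift [ 49.8 -56.3]
37.0 turn -30.0 shift [ 56.6 -70. ]
42.0 turn -35.0 shift [ 62.2 -84.2]
47.0 turn -40.0 shift [ 66.5 -98.9]
52.0 turn -45.0 shift [  69.6 -113.9]
57.0 turn -50.0 shift [  71.3 -129.2]
62.0 turn -55.0 shift [  71.7 -144.5]
67.0 turn -60.0 shift [  70.7 -159.8]
72.0 turn -65.0 shift [  68.4 -174.9]
75.0 turn -68.0 shift [  66.4 -183.9]
```

Emit:
{"op": "arm_command", "data": {"increments": [[[0,0,-5],[11.5,-9,0],0.5],[[0,0,-10],[22.5,-19.5,0],0.5],[[0,0,-15],[32.5,-31,0],0.5],[[0,0,-20],[42,-43,0],0.5],[[0,0,-25],[50,-56,0],0.5]]}}

```text
clock: 16.4
position: [791.0, 193.8, 136.7]
ee_rot: [-0.179, 0.686, 0.173, 0.683]
contact_force: [-4.3, 3.0, 2.0]
gripper_width: 42.7
```

```bash
python3 door.py pics/t12.png; python3 plan.py 37 42 47 52 57 62 67 72 75
```

```text
door deg 26.87 n 523 b range 9.3 181.4 median-radial deg 26.75
clock 16.45 pos [792.6 190.9 136.4] hand open deg 32.65 rad 175.6 tool y 118.5 xdir [-0.001 -0.01  -1.   ] F [ 1.41 -0.11  0.89] T [-0.12 -0.11 -0.03] 42.722523497314356
F along closing -0.76
37.0 turn -4.6 shift [  5.8 -12. ]
42.0 turn -9.6 shift [ 11.4 -26.3]
47.0 turn -14.6 shift [ 15.8 -40.9]
52.0 turn -19.6 shift [ 18.8 -56. ]
57.0 turn -24.6 shift [ 20.5 -71.2]
62.0 turn -29.6 shift [ 20.9 -86.5]
67.0 turn -34.6 shift [  19.9 -101.8]
72.0 turn -39.6 shift [  17.6 -116.9]
75.0 turn -42.6 shift [  15.6 -125.9]
```

Emit:
{"op": "arm_command", "data": {"increments": [[[0,0,-4.5],[6,-12,0],0.5],[[0,0,-9.5],[11.5,-26,0],0.5],[[0,0,-14.5],[16,-41,0],0.5],[[0,0,-19.5],[19,-56,0],0.5],[[0,0,-24.5],[20.5,-71,0],0.5]]}}

```text
clock: 16.95
position: [812.7, 121.4, 136.1]
ee_rot: [-0.027, 0.709, 0.022, 0.705]
contact_force: [-2.0, 4.2, 1.7]
gripper_width: 42.6
```

```bash
python3 plan.py 62 67 72 75 78 80
```

```text
clock 16.95 pos [812.7 121.4 136.1] hand open deg 56.44 rad 175.3 tool y 94.0 xdir [-0.006 -0.007 -1.   ] F [-2.05  4.22  1.71] T [1.26 0.73 0.03] 42.58686752957572
F along closing 4.36
62.0 turn -5.1 shift [  0.8 -17. ]
67.0 turn -10.1 shift [ -0.2 -32.3]
72.0 turn -15.1 shift [ -2.5 -47.4]
75.0 turn -18.1 shift [ -4.5 -56.4]
78.0 turn -21.1 shift [ -6.9 -65.3]
80.0 turn -23.1 shift [ -8.8 -71.1]
```

Emit:
{"op": "arm_command", "data": {"increments": [[[0,0,-5],[1,-17,0],0.5],[[0,0,-10],[0,-32,0],0.5],[[0,0,-15],[-2.5,-47,0],0.5],[[0,0,-21],[-7,-65,0],0.5],[[0,0,-23],[-9,-71,0],0.5]]}}

```text
clock: 17.45
position: [803.3, 50.1, 136.0]
ee_rot: [0.115, 0.7, -0.119, 0.695]
contact_force: [-0.7, 1.5, 0.9]
gripper_width: 43.1
```

Emit:
{"op": "arm_command", "data": {"increments": [[[0,0,0],[0,3,0],0.5],[[0,0,0],[0,8,0],0.5],[[0,0,0],[0,12,5],0.5],[[0,0,0],[0,12,20],0.5],[[0,0,0],[0,12,40],0.5]]}}

```text
clock: 17.95
position: [802.8, 63.2, 175.1]
ee_rot: [0.114, 0.701, -0.118, 0.694]
contact_force: [-0.3, 0.0, -0.4]
gripper_width: 42.6
```

```bash
python3 door.py pics/t13.png;python3 plan.py
```

```text
door deg 76.06 n 491 b range -4.2 52.6 median-radial deg 0.0
clock 18.0 pos [805.1  63.  180.9] hand open deg 75.88 rad 173.0 tool y 71.1 xdir [-0.002 -0.004 -1.   ] F [ 0.64 -0.79  4.55] T [ 0.03 -0.1   0.07] 42.741166690642864
F along closing -0.6
```

Emit:
{"op": "arm_command", "data": {"increments": [[[0,0,0],[-2,0,20],0.5],[[0,0,0],[-5,0,45],0.5],[[0,0,0],[-10,-10,70],0.5],[[0,0,0],[-20,-30,80],0.5],[[0,0,0],[-40,-70,80],0.5]]}}

```text
clock: 18.5
position: [765.8, -5.4, 261.5]
ee_rot: [0.114, 0.697, -0.116, 0.698]
contact_force: [0.3, -0.9, -0.3]
gripper_width: 42.8
```

```bash
python3 plan.py;python3 door.py pics/t14.png
python3 - <<'E'
from h import *
im,d=imaging.get_image('top');cv2.imwrite('pics/top1.png',im)
E
```

```text
clock 18.5 pos [765.8  -5.4 261.5] hand open deg 102.4 rad 170.8 tool y 71.3 xdir [ 0.002 -0.003 -1.   ] F [ 0.33 -0.94 -0.35] T [-0.07 -0.06 -0.01] 42.80643781746674
F along closing -0.49
door deg 76.29 n 511 b range -3.8 53.7 median-radial deg 0.0
```

View pics/top1.png

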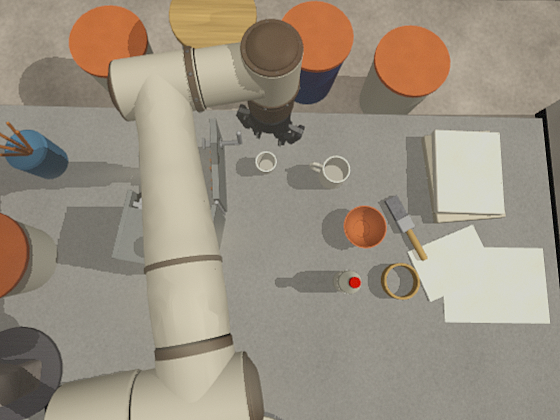

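Run:
```python
from h import *
im,d=imaging.get_image('side');a=cv2.imread('pics/side0.png')
print('jar region diff',np.abs(im[200:242,290:322].astype(int)-a[200:242,290:322]).mean())
arm.job_done();print(readout.read_state()['clock'])
```

```text
jar region diff 2.658482142857143
the job is handed in; nothing more can be done
the job is handed in; nothing more can be done
```

I pushed the door shut on its roller catch, then pulled it through again and left it standing open at about 76° with the hand off. I handed the job in at about 18.6 s. No verdict is reported, so what follows is what I measured.

- **Closing:** The push felt up to about 8.4 N, then faded past the roller. The catch drew the door to about -0.9° (about -0.016 rad). It stayed there for over 0.5 s with wrist force at noise level and the pull visibly clear of both pads.
- **Buffer:** I never felt more than about 8.4 N at the hand while pushing, against the 30 N limit. That was before the snap.
- **Opening:** The door read 76.1° and then 76.3° after the hand was lifted clear.
- **Rest of the bench:** The final top picture shows the cup, mug, bowl, bottle, ring and brush where they started. The jar was hidden by the arm there, but its patch in the side view was nearly unchanged.

**Where checks disagreed:** My first pull missed. The wrist depth image put the fingertips about 40 mm behind the stated tool point, so they slid over the top of the pull without opening the door. The first push must also have worked on just the pull's top edge. I re-centred and went lower, touched something (probably the pull's foot arm) at about 3 N, lifted 8 mm and pulled again. The door stayed shut through this.

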